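# Lock the bayonet cap onto the bench dust port

## Task

The bench dust port is not in use and has to be closed. Take the large metal cap with the straight bar grip, set it into the port's collar with the ends of its bar over the two gaps in the rim, and turn it clockwise (seen from above) as far as it goes, so that its lugs are locked under the rim and it sits level and fully down; then let go. Leave the small knobbed lid where it is.

Things in the scene. Friction and masses are not known exactly. Their poses are not given: they have to be found in the camera images.
- bar_cap: Loose bare metal cap, 0.25 kg, upright. Origin: centre of its underside, z up. Nose dia 40 mm widening to a 54 mm neck at z=8; two lugs along +x and -x, z 8-14, 16 wide, reaching 39 from the axis; flange dia 100, z 26-31; on it a black bar grip along x, in line with the lugs: 80 long, 18 thick (y), z 31-65 (low rib 94 long to z=40). Grip across its middle. A half turn about z changes nothing.
- dust_port: Grey port, fixed. Origin: centre of its underside on the bench, z up. Base plate 160 (x) by 116 (y) by 18 mm; round collar dia 100, rim at z=56, notched at the gaps. Two inner lips, z 48-56, leave a 64 mm opening and two lug gaps centred on +x and -x, 58 degrees wide, open to 44 from the axis. The cap enters with its x along the port's x (within 12 degrees, either way round), with 5 mm play sideways.
- port_locked (a point): Point on the port's axis at rim height, 56 mm up; its x is the bar's direction when locked: port x turned 60 degrees clockwise from above, towards two 10 mm pins outside the collar. Seated, the cap's flange rests on the rim, cap origin 30 mm above the port's, lugs 4 mm below the lips; it turns clockwise only, with little friction and no spring, to solid stops at about 62 degrees.
- knob_lid: Bystander to leave alone: smaller loose metal lid for another port, flange dia 72 mm, round black mushroom knob dia 34 mm on top instead of a bar, no lugs, 60 mm high. Origin: centre of its underside.

How it is judged:
At the end, for the whole second after the job is handed in: The bar-grip cap sits in the port's collar: axis within 10 mm of the port's, origin 21 to 35 mm above the port's origin (fully down is 30), upright to 7 degrees, its bar within 15 degrees of the locked direction, at rest; the knobbed lid is within 30 mm of where it stood (horizontal distance between bar_cap and dust_port below 0.01 m and z of bar_cap in the frame of dust_port between 0.021 and 0.035 m and angle between bar_cap's own z axis and vertical below 0.12 rad and angle between the x axis of bar_cap and the x axis of port_locked, either way round below 0.26 rad and linear speed of bar_cap below 0.02 m/s and distance of knob_lid from where it was at the start of the episode below 0.03 m); the robot touches nothing.
It fails at once if the small knobbed lid is moved by 30 mm or more (distance of knob_lid from where it was at the start of the episode above 0.03 m).
It also fails if it takes over 48 s, if anything falls off the work surface, if the arm or the gripper's body presses on something with over 40 N, if the wrist force passes 120 N, or if a joint passes its speed limit or range.

## Robot

A 7-joint arm with a two-finger parallel gripper is mounted at the origin on a cart in front of the work surface, level with it; the furniture and walls round the work are solid. World frame = base frame: x ahead of the robot, y to its left, z up, the work surface at z = 0. Lengths are in m, angles in rad, forces in N, time in s.
With the tool pointing down it reaches from about 0.425 to 0.925 m from the base axis. Payload 6.8 kg.
Tool frame: the origin (TCP) lies on the centre line of the jaws, within the pads' length; the fingertips stand 14 mm ahead of it and the grasp point (between the pads) lies 5 mm behind it (r.tips_ahead is the distance from the TCP to the fingertips, in m); z points along the fingers, y is the line along which they close (so a half turn about z gives the same grasp; the last joint's range is limited). The gripper opens to 85 mm and grips with 20 to 120 N. Pads are 22 mm wide; open, the fingers measure 114 mm over their backs; the gripper's body (76 mm by 85 mm) begins 54 mm behind the grasp point. The pads swing forward as they close: fully open they stand 13 mm farther back than shut.
Start: joints at [-1.249, 0.477, 0.022, 1.555, -0.011, 1.109, -0.083], TCP at [0.281, 0.614, 0.245] pointing down, gripper open.
Joint ranges: [-2.96, 2.96], [-0.34, 2.1], [-1.41, 1.46], [0.24, 2.44], [-1.37, 4.51], [0.17, 1.92], [-2.96, 2.96]. Speed limits (rad/s): [2.39, 2.39, 3.14, 3.14, 3.14, 3.14, 3.14].

## Interface

Orientations are given as a rotation vector (axis times angle).
In Python, from bench import r, eyes gives the robot as it stands.
- The arm moves only by the tool step_arm, never from a script. Its argument "rows" is a list of rows, each a list of 6 numbers: the shift along the world's x, y, z in units of 60 cm (1.0 is 60 cm), then the turn, a rotation vector about the world's x, y, z in units of pi rad (1.0 is pi rad). In form: [[x, y, z, rx, ry, rz], ...]. A call has 1 to 5 rows; each row is the pose to reach, as a shift and turn from the pose commanded when the call began, turning the shorter way round; what a row does not reach only later rows make up. A row lasts 1/12 s, in which the tool goes at most 41.7 mm and 7.16 degrees, less where a joint would pass 70% of its speed; a pose out of reach is approached as far as the arm can. A call with a number of a shift or a turn outside -1 to 1 is refused whole. A call with a gripper value outside its range is refused whole. "jaw" is the closure, from 0 (fully open) to 1 (shut), set as the call begins (left out, the last holds). The fingers move at their own pace and stop on an object; "squeeze" is the grip in N (left out, the last holds). Time passes only in rows, so rows that repeat a pose let the fingers close. It gives the time, the measured TCP pose, the force, the opening and the grip force at its end, in the units of the state.
- r.get_obs(): the state, without advancing time (a new reading comes with each control period).
- eyes.grab_frame(name): name is "scene" or "top" or "wrist"; returns the picture (400x640x3 uint8, red, green, blue); there is no depth.
- eyes.camera_info(name): a dict with "mtx" (3x3 intrinsics, pixels), "extrinsics" (4x4, takes a point from camera to world coordinates); the wrist camera has in their place "tool_from_camera" (4x4, takes a point from camera to tool coordinates, whose origin is the TCP and whose axes are the flange's). Camera axes: x right, y down, z forward; pixel columns grow to the right and rows downward; lengths in m; the calibration is good to about 2 mm. A picture is of the moment at which its call begins: read the wrist's pose just before it. camera_info takes no time and is no camera call.
- r.hand_in(): hands the job in; it is judged then, once.
The state is a dict: "clock": time; "joints": joint angles; "qvel": joint speeds; "tau": joint torques, N m; "tcp_pos": TCP position; "orientation": TCP orientation; "contact_force": force on the tool from outside, world axes, zero at the start; "moment": the same for the moment, N m; "grip_width": finger opening in m; "gripper_force": force on a finger pad.
Only numpy, scipy, OpenCV 4.12 (cv2) and the standard library are available. Lean on these libraries where they do the work, as an engineer would, in place of code of your own. Each camera call takes 0.05 s, during which the arm holds its last target. There are 200 camera calls.

## Working session

There is one attempt and no reset: what is moved stays moved. The work goes in short steps, Python scripts to look and compute and a tool call to move; the robot and the scene stay as the last step left them, time stands still between calls to the robot, and variables do not carry over. Pictures are saved under pics/ and viewed, at most 10 in all, crops included, and the job is handed in when it is done.

Besides the shell and the picture viewer there is one more tool, called after "Emit:" as name([rows], argument=value, ...), one row to a line, values as JSON. step_arm: Moves the arm, as the interface text tells. Shifts and turns lie within -1 to 1; 1 stands for 60 cm of shift or pi rad of turn. Its arguments: {"type":"object","properties":{"rows":{"type":"array"},"jaw":{"type":"number"},"squeeze":{"type":"number"}},"required":["rows"]}

```bash
mkdir -p pics; python3 - <<'E'
from bench import r, eyes
import cv2,numpy as np
for n in("top","scene"):
    cv2.imwrite(f"pics/{n}0.png",eyes.grab_frame(n)[:,:,::-1]);c=eyes.camera_info(n);print(n,np.array(c["mtx"]).round(1).tolist(),np.array(c["extrinsics"]).round(4).tolist())
print(np.array(eyes.camera_info("wrist")["tool_from_camera"]).round(4).tolist())
o=r.get_obs();print(o)
E
```

```text
top [[373.7, 0.0, 316.9], [0.0, 373.7, 199.3], [0.0, 0.0, 1.0]] [[-0.0042, -0.9958, 0.0915, 0.4224], [-1.0, 0.0049, 0.0071, 0.0046], [-0.0075, -0.0915, -0.9958, 0.9312], [0.0, 0.0, 0.0, 1.0]]
scene [[491.3, 0.0, 315.6], [0.0, 491.3, 198.6], [0.0, 0.0, 1.0]] [[0.617, -0.5145, 0.5955, 0.0003], [-0.787, -0.404, 0.4663, -0.4132], [0.0006, -0.7564, -0.6542, 0.6568], [0.0, 0.0, 0.0, 1.0]]
[[0.0006, -0.9547, -0.2976, 0.0754], [1.0, 0.0007, -0.0005, -0.0008], [0.0007, -0.2976, 0.9547, -0.1273], [0.0, 0.0, 0.0, 1.0]]
{'clock': 0.1, 'joints': array([-1.24910244,  0.47775057,  0.02235341,  1.55634935, -0.01152334,
        1.10930426, -0.08314175]), 'qvel': array([ 0.00215669, -0.00039559,  0.00020499, -0.00251096, -0.0003785 ,
        0.00091277, -0.00070413]), 'tau': array([ 4.14787602e-03, -5.97762036e+01,  1.61356017e+00, -2.81952775e+01,
        1.28882317e-02,  5.01386632e-03,  2.33051389e-05]), 'tcp_pos': array([0.28105621, 0.61313902, 0.24440227]), 'orientation': array([-6.69944131e-01, -3.06906871e+00,  2.61410416e-03]), 'contact_force': array([-0.28776363,  0.7622332 ,  0.53577667]), 'moment': array([0.01167561, 0.02520032, 0.02375719]), 'gripper_force': 0.0, 'grip_width': 0.0854719902152967}
```

View pics/top0.png

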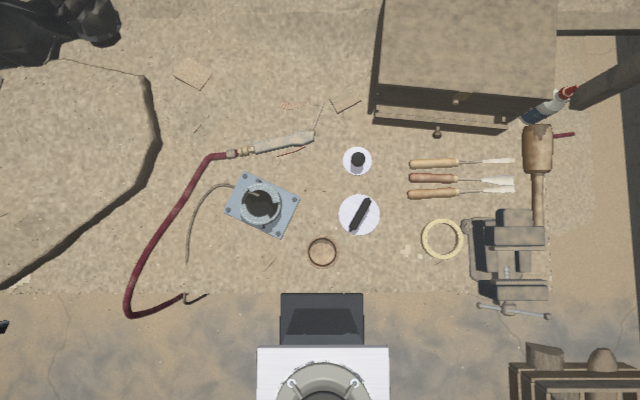

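View pics/scene0.png

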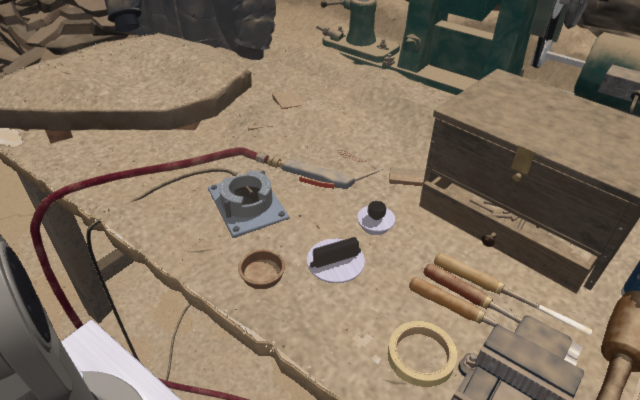

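The top view shows the cap's flange near (359,215) with its bar tilted, the port near (261,205) and the knobbed lid near (357,160). I'll enlarge this area.

```bash
python3 - <<'E'
import cv2
a=cv2.imread("pics/top0.png")[160:250,215:395]
cv2.imwrite("pics/c1.png",cv2.resize(a,None,fx=4.4,fy=4.4,interpolation=cv2.INTER_CUBIC))
E
```

```text
(no output)
```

View pics/c1.png

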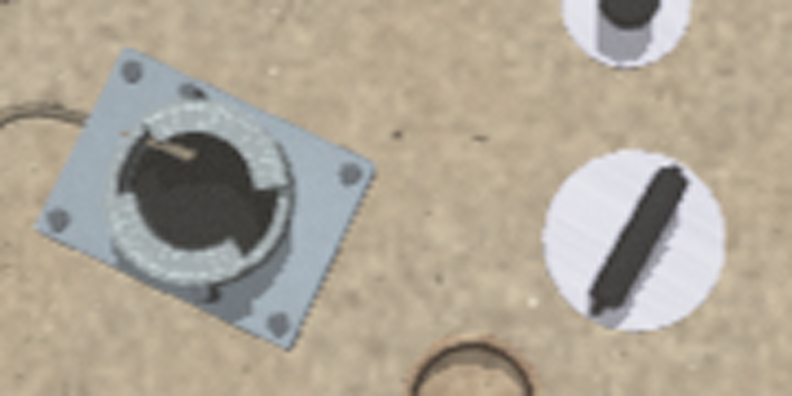

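```bash
cat > h.py <<'E'
import numpy as np
from bench import r,eyes
def back(n,px,z,E=None):
    c=eyes.camera_info(n);E=np.array(c["extrinsics"]) if E is None else E
    px=np.atleast_2d(px).astype(float)
    d=(np.linalg.inv(c["mtx"])@np.c_[px,np.ones(len(px))].T).T@E[:3,:3].T
    return (E[:3,3]+d*((z-E[2,3])/d[:,2])[:,None])[:,:2]
def ang(v): return np.degrees(np.arctan2(v[1],v[0]))
E
python3 - <<'E'
from h import *
f=lambda p,z:back("top",np.array(p)/4.4+[215,160],z)
c=f([(127,48),(375,165),(291,350),(38,228)],.018)
print(c.round(4),c.mean(0),ang(c[1]-c[0]),ang(c[2]-c[3]),ang(c[3]-c[0]))
print("collar",f([(200,192)],.056))
print("pins",p:=f([(193,90),(212,295)],.03),ang(p[0]-p[1]))
b=f([(677,171),(603,303)],.065);print("flange",f([(635,240)],.031),"bar",b.mean(0),ang(b[0]-b[1]))
print("lid",f([(627,3)],.026))
from scipy.spatial.transform import Rotation as R
print(R.from_rotvec(r.get_obs()["orientation"]).as_matrix().round(3))
E
```

```text
[[0.5778 0.1917]
 [0.511  0.0522]
 [0.4086 0.0986]
 [0.4767 0.2399]] [0.49353162 0.14559368] -115.5833170556778 -115.74310606754828 154.49043419958178
collar [[0.49330709 0.14375133]]
pins [[0.55207464 0.15230963]
 [0.43884214 0.14076524]] 5.821361280489403
flange [[ 0.4678397  -0.09083327]] bar [ 0.46781234 -0.08995101] -29.947291804557
lid [[ 0.60031976 -0.08883169]]
[[-0.909  0.417 -0.001]
 [ 0.417  0.909 -0.002]
 [-0.    -0.002 -1.   ]]
```

Emit:
step_arm([
  [0.027,-0.06,0,0,0,-0.01],
  [0.054,-0.12,0,0,0,-0.02],
  [0.081,-0.18,0,0,0,-0.03],
  [0.108,-0.24,0,0,0,-0.03],
  [0.135,-0.3,0,0,0,-0.03],
])

```text
clock: 0.52
tcp_pos: [0.3625, 0.4316, 0.2449]
orientation: [-0.814, -3.034, 0.001]
contact_force: [0.6, -0.6, 0.3]
grip_width: 0.0855
gripper_force: 0.0
```

Emit:
step_arm([
  [0.027,-0.06,0,0,0,0],
  [0.054,-0.12,0,0,0,0],
  [0.081,-0.18,0,0,0,0],
  [0.108,-0.24,0,0,0,0],
  [0.135,-0.3,0,0,0,0],
])

```text
clock: 0.93
tcp_pos: [0.4435, 0.2516, 0.2452]
orientation: [-0.814, -3.034, 0.0]
contact_force: [0.4, 0.4, 0.4]
grip_width: 0.0858
gripper_force: 0.0
```

Emit:
step_arm([
  [0.027,-0.06,0,0,0,0],
  [0.054,-0.12,0,0,0,0],
  [0.081,-0.18,0,0,0,0],
  [0.083,-0.18,0,0,0,0],
  [0.083,-0.18,0,0,0,0],
])

```text
clock: 1.35
tcp_pos: [0.4938, 0.1429, 0.2452]
orientation: [0.822, 3.032, -0.001]
contact_force: [-0.5, 0.1, 0.1]
grip_width: 0.0855
gripper_force: 0.0
```

```bash
cat >> h.py <<'E'
from scipy.spatial.transform import Rotation as R
import cv2
def wristE():
    o=r.get_obs();T=np.eye(4);T[:3,:3]=R.from_rotvec(o["orientation"]).as_matrix();T[:3,3]=o["tcp_pos"]
    E=T@np.array(eyes.camera_info("wrist")["tool_from_camera"])
    return o,E
def wpic(name):
    o,E=wristE();im=eyes.grab_frame("wrist");cv2.imwrite(f"pics/{name}.png",im[:,:,::-1]);np.save(f"{name}.npy",E)
    y=R.from_rotvec(o["orientation"]).as_matrix()[:,1]
    print(o["clock"],o["tcp_pos"].round(4),"tool y",ang(y),"q",o["joints"].round(2),"F",o["contact_force"].round(1),o["grip_width"],o["gripper_force"])
def wb(name,px,z):
    E=np.load(name+".npy");K=np.array(eyes.camera_info("wrist")["mtx"]);px=np.atleast_2d(px).astype(float)
    d=(np.linalg.inv(K)@np.c_[px,np.ones(len(px))].T).T@E[:3,:3].T
    return (E[:3,3]+d*((z-E[2,3])/d[:,2])[:,None])[:,:2]
E
python3 -c "
from h import *
wpic('w1')"
```

```text
1.35 [0.4938 0.1429 0.2452] tool y 59.64676729587407 q [-0.63  0.21  0.26  1.95 -0.06  0.99  0.7 ] F [-0.5  0.1  0.1] 0.08553255352170601 0.0
```

View pics/w1.png

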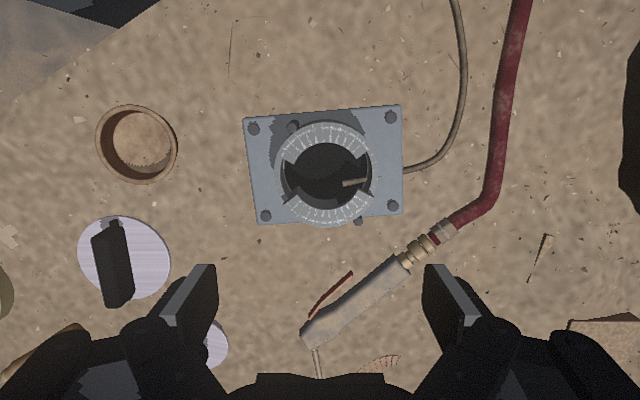

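Wrist view: plate corners near (243,119), (400,104), (403,213) and (257,224). The collar centre is near (325,172), and the cap's flange is at (124,258).

```bash
python3 - <<'E'
from h import *
c=wb("w1",[(243,119),(400,104),(403,213),(257,224)],.018)
print(c.round(4),c.mean(0),ang(c[1]-c[0]),ang(c[2]-c[3]),ang(c[1]-c[2]),np.linalg.norm(c[1]-c[0]),np.linalg.norm(c[2]-c[1]))
print("collar",wb("w1",[(325,172.5)],.056)); print("cap",wb("w1",[(124,258)],.031))
E
```

```text
[[0.412  0.1017]
 [0.4774 0.2418]
 [0.58   0.1944]
 [0.5117 0.0525]] [0.49526158 0.14759193] 64.9784720077529 64.28972171343572 155.20235835060788 0.15462394531454005 0.11296491871380501
collar [[0.49191329 0.14835627]]
cap [[ 0.46913813 -0.08781966]]
```

Emit:
step_arm([
  [-0.009,-0.065,0,0,0,0],
  [-0.018,-0.13,0,0,0,0],
  [-0.026,-0.195,0,0,0,0],
  [-0.034,-0.26,0,0,0,0],
  [-0.038,-0.32,-0.01,0,0,0],
])

```text
clock: 1.82
tcp_pos: [0.47, -0.0464, 0.24]
orientation: [0.809, 3.034, 0.002]
contact_force: [0.6, 0.5, 0.4]
grip_width: 0.0854
gripper_force: 0.0
```

Emit:
step_arm([
  [-0.004,-0.06,-0.02,0,0,0],
  [-0.004,-0.068,-0.04,0,0,0],
  [-0.004,-0.068,-0.06,0,0,0],
  [-0.004,-0.068,-0.06,0,0,0],
])

```text
clock: 2.15
tcp_pos: [0.4665, -0.086, 0.2013]
orientation: [-0.811, -3.031, 0.001]
contact_force: [-0.6, -0.1, -0.6]
grip_width: 0.0856
gripper_force: 0.0
```

```bash
python3 -c "
from h import *
wpic('w2')"
```

```text
2.15 [ 0.4665 -0.086   0.2013] tool y 60.0438290776192 q [-0.31  0.21  0.41  2.09 -0.11  0.87  1.21] F [-0.6 -0.1 -0.6] 0.08555272533933102 0.0
```

View pics/w2.png

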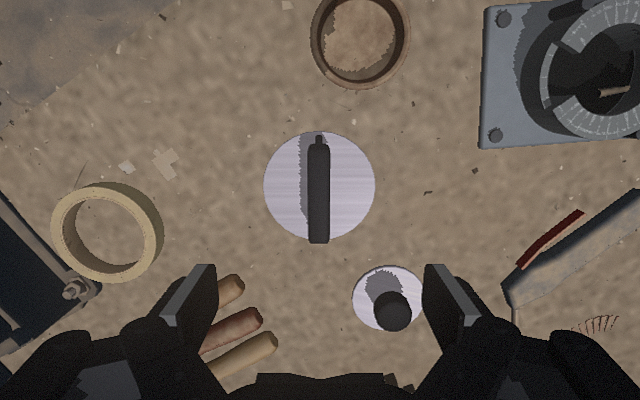

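Wrist view over the cap: flange centre is at about (319.5,186), and the bar runs straight up and down from (319,145) to (319,243). The gripper is lined up with the bar.

```bash
python3 - <<'E'
from h import *
print("flange",wb("w2",[(319.5,186)],.031)); b=wb("w2",[(319,145),(319,242)],.065);print(b,b.mean(0),ang(b[1]-b[0]))
E
```

```text
flange [[ 0.46815252 -0.08860698]]
[[ 0.43280592 -0.06856668]
 [ 0.50123934 -0.10801452]] [ 0.46702263 -0.0882906 ] -29.96091846180465
```

Emit:
step_arm([
  [0.001,-0.002,-0.06,0,0,0],
  [0.002,-0.004,-0.12,0,0,0],
  [0.002,-0.004,-0.18,0,0,0],
  [0.002,-0.004,-0.22,0,0,0],
  [0.002,-0.004,-0.248,0,0,0],
])

```text
clock: 2.62
tcp_pos: [0.4687, -0.0874, 0.0526]
orientation: [-0.808, -3.033, -0.001]
contact_force: [-0.4, 0.3, 0.0]
grip_width: 0.0852
gripper_force: 0.0
```

Emit:
step_arm([
  [0,0,0,0,0,0],
  [0,0,0,0,0,0],
  [0,0,0,0,0,0],
  [0,0,0,0,0,0],
  [0,0,0,0,0,0],
], jaw=1, squeeze=60)

```text
clock: 3.03
tcp_pos: [0.4702, -0.0893, 0.0559]
orientation: [0.812, 3.032, 0.001]
contact_force: [-0.5, 0.4, -0.3]
grip_width: 0.0253
gripper_force: 0.0
```

Emit:
step_arm([
  [0,0,0,0,0,0],
  [0,0,0,0,0,0],
  [0,0,0,0,0,0],
  [0,0,0,0,0,0],
  [0,0,0,0,0,0],
])

```text
clock: 3.45
tcp_pos: [0.47, -0.0895, 0.0558]
orientation: [0.813, 3.032, 0.002]
contact_force: [-0.6, 0.5, 8.6]
grip_width: 0.0167
gripper_force: 59.3
```

Emit:
step_arm([
  [0,0,0.02,0,0,0],
  [0,0,0.06,0,0,0],
  [0,0,0.11,0,0,0],
  [0,0,0.16,0,0,0],
  [0,0,0.17,0,0,0],
])

```text
clock: 3.87
tcp_pos: [0.4713, -0.0901, 0.1608]
orientation: [0.813, 3.028, 0.003]
contact_force: [0.7, -0.5, -2.3]
grip_width: 0.0167
gripper_force: 59.2
```

Emit:
step_arm([
  [0.003,0.026,0,0,0,-0.032],
  [0.006,0.052,0,0,0,-0.064],
  [0.009,0.08,0,0,0,-0.096],
  [0.012,0.106,0,0,0,-0.128],
  [0.014,0.133,0,0,0,-0.16],
])

```text
clock: 4.28
tcp_pos: [0.477, -0.009, 0.1562]
orientation: [-1.55, -2.732, 0.0]
contact_force: [-0.1, 0.5, -3.3]
grip_width: 0.017
gripper_force: 59.0
```

Emit:
step_arm([
  [0.003,0.026,0,0,0,-0.032],
  [0.006,0.052,0,0,0,-0.064],
  [0.009,0.08,0,0,0,-0.096],
  [0.012,0.106,0,0,0,-0.128],
  [0.014,0.133,0,0,0,-0.16],
])

```text
clock: 4.7
tcp_pos: [0.4854, 0.0708, 0.1562]
orientation: [-2.18, -2.261, 0.0]
contact_force: [-0.0, 0.7, -2.9]
grip_width: 0.0169
gripper_force: 59.0
```

Emit:
step_arm([
  [0.003,0.026,0,0,0,-0.032],
  [0.006,0.052,0,0,0,-0.064],
  [0.009,0.08,0,0,0,-0.096],
  [0.011,0.106,0,0,0,-0.128],
  [0.011,0.127,0,0,0,-0.154],
])

```text
clock: 5.12
tcp_pos: [0.4921, 0.1477, 0.1561]
orientation: [-2.658, -1.675, 0.0]
contact_force: [-0.3, 0.0, -1.8]
grip_width: 0.0171
gripper_force: 59.0
```

Emit:
step_arm([
  [0,0,0,0,0,0],
  [0,0,0,0,0,0],
])

```text
clock: 5.28
tcp_pos: [0.4919, 0.1466, 0.156]
orientation: [2.651, 1.685, -0.002]
contact_force: [0.3, -0.4, -2.4]
grip_width: 0.0168
gripper_force: 59.0
```

```bash
python3 - <<'E'
from h import *
wpic('w3')
a=cv2.imread('pics/w3.png');s=eyes.grab_frame("scene")[:,:,::-1][100:300,130:450]
cv2.imwrite('pics/b3.png',np.vstack([cv2.resize(a,(480,300)),cv2.resize(s,(480,300))]))
E
```

```text
5.2833 [0.4919 0.1466 0.156 ] tool y -25.11736905378468 q [-0.95  0.38  0.67  2.06 -0.33  0.81 -0.52] F [ 0.3 -0.4 -2.4] 0.016843412035030335 58.98098587989807
```

View pics/b3.png

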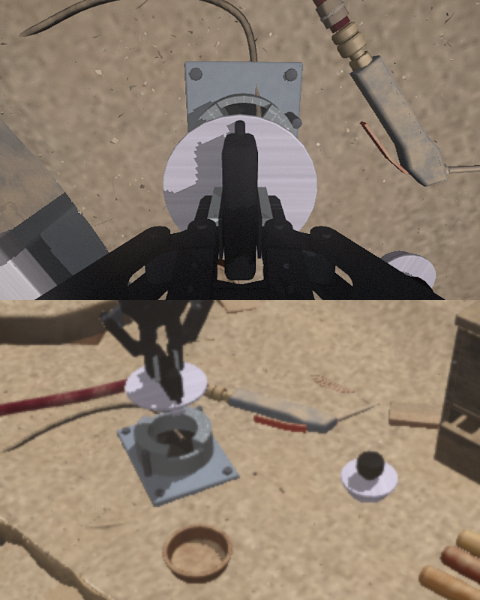

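The cap is held upright above the port. Its flange spans x 163–317 and y 114–240, centred at about (240,177) in this half-size view. The plate's far corners are at (186,62) and (302,62).

```bash
python3 - <<'E'
from h import *
print("cap c",wb("w3",np.array([(240,177)])/.75,.131),"extent",wb("w3",np.array([(163,177),(317,177),(240,114)])/.75,.131))
c=wb("w3",np.array([(186,62),(302,62)])/.75,.018);u=c[1]-c[0];print(c,ang(u),np.linalg.norm(u))
u/=np.linalg.norm(u);
for s in(1,-1): print(c.mean(0)+s*.08*np.array([-u[1],u[0]]))
E
```

```text
cap c [[0.49689309 0.15570973]] extent [[0.45323911 0.17615333]
 [0.54055768 0.13526116]
 [0.5136697  0.19156664]]
[[0.48027352 0.24171369]
 [0.58069864 0.19470465]] -25.084314220582865 0.11088306833597472
[0.5644022  0.29066397]
[0.49656996 0.14575438]
```

Emit:
step_arm([
  [0.005,-0.001,-0.02,0,0,0],
  [0.005,-0.001,-0.05,0,0,0],
  [0.005,-0.001,-0.07,0,0,0],
  [0.005,-0.001,-0.08,0,0,0],
  [0.005,-0.001,-0.08,0,0,0],
])

```text
clock: 5.8
tcp_pos: [0.4944, 0.1446, 0.1068]
orientation: [-2.655, -1.679, 0.005]
contact_force: [-0.4, 0.2, -2.6]
grip_width: 0.017
gripper_force: 59.0
```

Emit:
step_arm([
  [0,0,-0.005,0,0,0],
  [0,0,-0.01,0,0,0],
  [0,0,-0.015,0,0,0],
  [0,0,-0.015,0,0,0],
])

```text
clock: 6.13
tcp_pos: [0.4954, 0.1457, 0.0993]
orientation: [-2.654, -1.68, 0.0]
contact_force: [-0.4, -0.6, -2.6]
grip_width: 0.0168
gripper_force: 59.0
```

Emit:
step_arm([
  [0,0,-0.005,0,0,0],
  [0,0,-0.01,0,0,0],
  [0,0,-0.014,0,0,0],
  [0,0,-0.018,0,0,0],
  [0,0,-0.018,0,0,0],
])

```text
clock: 6.55
tcp_pos: [0.4952, 0.1456, 0.0882]
orientation: [-2.654, -1.68, 0.001]
contact_force: [0.5, -0.7, -2.9]
grip_width: 0.017
gripper_force: 59.0
```

Emit:
step_arm([
  [0,0,-0.002,0,0,0],
  [0,0,-0.004,0,0,0],
  [0,0,-0.004,0,0,0],
])

```text
clock: 6.8
tcp_pos: [0.4954, 0.1456, 0.0861]
orientation: [2.655, 1.68, -0.0]
contact_force: [-0.2, -0.6, -2.5]
grip_width: 0.0171
gripper_force: 59.0
```

Emit:
step_arm([
  [0,0,-0.001,0,0,0],
  [0,0,-0.002,0,0,0],
  [0,0,-0.003,0,0,0],
  [0,0,-0.003,0,0,0],
])

```text
clock: 7.13
tcp_pos: [0.4955, 0.1457, 0.0858]
orientation: [-2.654, -1.679, -0.001]
contact_force: [-7.3, -1.6, 16.2]
grip_width: 0.0168
gripper_force: 61.6
```

Emit:
step_arm([
  [-0.001,0,0.001,0,0,0],
  [-0.001,0,0.001,0,0,-0.02],
  [-0.001,0,0.001,0,0,-0.045],
  [-0.001,0,0.001,0,0,-0.07],
  [-0.001,0,0.001,0,0,-0.09],
])

```text
clock: 7.55
tcp_pos: [0.4961, 0.1454, 0.0859]
orientation: [2.867, 1.283, 0.004]
contact_force: [1.5, -1.8, 3.4]
grip_width: 0.0169
gripper_force: 59.8
```

Emit:
step_arm([
  [0,0,0,0,0,-0.025],
  [0,0,0,0,0,-0.05],
  [0,0,0,0,0,-0.075],
  [0,0,0,0,0,-0.1],
  [0,0,0,0,0,-0.12],
])

```text
clock: 7.97
tcp_pos: [0.4961, 0.1453, 0.0859]
orientation: [3.057, 0.723, 0.004]
contact_force: [0.6, -0.7, 3.2]
grip_width: 0.017
gripper_force: 59.9
```

Emit:
step_arm([
  [0,0,0,0,0,-0.025],
  [0,0,0,0,0,-0.05],
  [0,0,0,0,0,-0.075],
  [0,0,0,0,0,-0.1],
  [0,0,0,0,0,-0.12],
])

```text
clock: 8.38
tcp_pos: [0.4963, 0.1462, 0.0859]
orientation: [-3.138, -0.139, -0.004]
contact_force: [2.5, 5.4, 3.8]
grip_width: 0.0173
gripper_force: 59.9
```

```bash
python3 - <<'E'
from h import *
wpic('w4');print(r.get_obs()["moment"])
E
```

```text
8.3833 [0.4963 0.1462 0.0859] tool y -84.91167369201138 q [-1.05  0.6   0.86  2.1  -0.69  0.74 -1.23] F [2.5 5.4 3.8] 0.017262864725792252 59.89515960216522
[0.34397484 0.12737833 0.1083704 ]
```

Emit:
step_arm([
  [0,0,0,0,0,-0.007],
  [0,0,0,0,0,-0.014],
  [0,0,0,0,0,-0.014],
])

```text
clock: 8.68
tcp_pos: [0.4965, 0.1475, 0.086]
orientation: [-3.139, -0.077, -0.005]
contact_force: [2.7, 4.7, 5.2]
grip_width: 0.0169
gripper_force: 60.2
```

```bash
python3 - <<'E'
from h import *
wpic('w5');print(r.get_obs()["moment"])
E
```

```text
8.6833 [0.4965 0.1475 0.086 ] tool y -87.1771472900907 q [-1.06  0.61  0.86  2.1  -0.7   0.74 -1.27] F [2.7 4.7 5.2] 0.016894219196261228 60.168964862823486
[ 0.90427384 -0.28764864  0.33263558]
```

Emit:
step_arm([
  [0,0,0,0,0,0],
  [0,0,0,0,0,0],
  [0,0,0,0,0,0],
  [0,0,0,0,0,0],
  [0,0,0,0,0,0],
], jaw=0)

```text
clock: 9.15
tcp_pos: [0.4945, 0.1452, 0.0849]
orientation: [3.14, 0.074, -0.001]
contact_force: [0.1, 0.2, 1.1]
grip_width: 0.0761
gripper_force: 0.0
```

Emit:
step_arm([
  [0,0,0.01,0,0,0],
  [0,0,0.06,0,0,0],
  [0,0,0.12,0,0,0],
  [0,0,0.18,0,0,0],
  [0,0,0.22,0,0,0],
])

```text
clock: 9.57
tcp_pos: [0.4957, 0.1449, 0.2201]
orientation: [-3.14, -0.073, -0.003]
contact_force: [0.8, 0.3, -0.0]
grip_width: 0.0855
gripper_force: 0.0
```

```bash
python3 - <<'E'
from h import *
wpic('w6')
a=cv2.imread('pics/w6.png');s=eyes.grab_frame("scene")[:,:,::-1][140:260,170:420]
cv2.imwrite('pics/b6.png',np.vstack([cv2.resize(a,(480,300)),cv2.resize(s,(480,230))]))
E
```

```text
9.5667 [0.4957 0.1449 0.2201] tool y -87.35049698959047 q [-1.27  0.42  1.11  2.01 -0.46  0.99 -1.45] F [ 0.8  0.3 -0. ] 0.08553468861218391 0.0
```

View pics/b6.png

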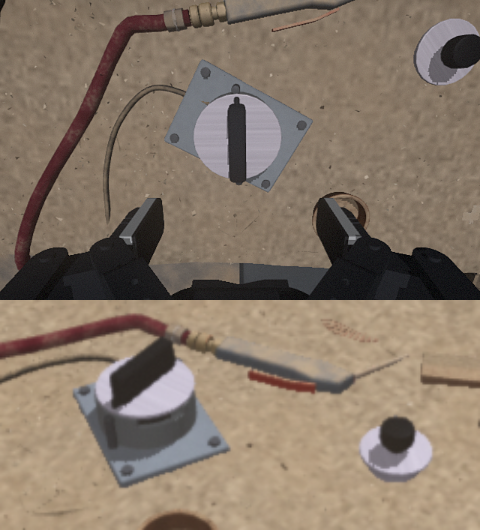

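The cap sits level on the collar, with the bar from (237,100) to (237,183) pointing at the pin at (236,89). The lid hasn't moved and the gripper is clear, so I'm handing in.

```bash
python3 -c "
from bench import r
print(r.hand_in())"
```

```text
the job is handed in; nothing more can be done
None
```

The bar cap is in the port, turned clockwise about 62° and sitting level and fully down in the final images; the gripper is clear, the knobbed lid was not touched, and the job was handed in at about 9.6 s (no verdict was returned).

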